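Clamp a slide-staining rack in the vise and fit its rods

ROBOT

A 7-joint arm with a two-finger parallel gripper is mounted at the origin on the work surface. World frame = base frame: x ahead of the robot, y to its left, z up, the work surface at z = 0. Lengths are in m, angles in rad, forces in N, time in s.
With the tool pointing down it reaches from about 0.425 to 0.95 m from the base axis. Payload 4.7 kg.
Tool frame: the origin (TCP) lies between the finger pads; the fingertips stand 25 mm ahead of it and the grasp point (between the pads) lies 6 mm ahead of it; z points along the fingers, y is the line along which they close (so a half turn about z gives the same grasp; the last joint's range is limited). The gripper opens to 85 mm and grips with 20 to 120 N. Pads are 22 mm wide; open, the fingers measure 114 mm over their backs; the gripper's body (76 mm by 85 mm) begins 54 mm behind the grasp point. The pads swing forward as they close: fully open they stand 13 mm farther back than shut.
Start: joints at [1.279, 0.469, -0.049, 1.532, 0.024, 1.141, -0.082], TCP at [0.175, -0.652, 0.256] pointing down, gripper open.
Joint ranges: [-2.59, 2.59], [-0.33, 1.99], [-1.39, 1.29], [0.1, 2.45], [-1.04, 4.18], [0.21, 1.99], [-2.66, 2.66]. Speed limits (rad/s): [2.57, 2.57, 3.14, 3.14, 3.14, 3.14, 3.14].

INTERFACE

Orientations are given as a 3x3 rotation matrix whose columns are the frame's x, y, z axes.
In Python, from rig import * gives the robot as it stands. Calls block until the motion is done:
- movep(position, orientation): joint-space move of the TCP to a pose.
- move_l(position, attitude=None, feed=0.15, until_force=None): straight line of the TCP; attitude=None keeps the orientation; feed is the mean speed in m/s. With until_force (N) it stops when the force on the tool has changed by that much, and returns True; else False.
- move_joints(angles): joint-space move.
- command_gripper(opening, newtons=None): finger opening in m; newtons is the grip in N (None keeps the last); returns when the fingers have stopped.
- sleep(seconds).
- inverse_kinematics(position, orientation): joint angles nearest the present ones, or None.
- sense(): the state.
- camera(name): name is "scene" or "top" or "wrist"; returns (picture, depth): 420x560x3 uint8, red, green, blue; 420x560 float32, m along the optical axis (not along the pixel's ray), 0 where there is no reading.
- camera_params(name): a dict with "K" (3x3 intrinsics, pixels), "position" and "rotation" of the camera in the world; the wrist camera has in their place "tool_from_camera" (4x4, takes a point from camera to tool coordinates, whose origin is the TCP and whose axes are the flange's). Camera axes: x right, y down, z forward; pixel columns grow to the right and rows downward; lengths in m; the calibration is good to about 2 mm. A picture is of the moment at which its call begins: read the wrist's pose just before it. camera_params takes no time and is no camera call.
A pose or a line that the arm cannot do raises Unreachable and nothing moves.
- finish_job(): hands the job in; it is judged then, once.
The state is a dict: "time_s": time; "joint_pos": joint angles; "qd": joint speeds; "joint_efforts": joint torques, N m; "position": TCP position; "tcp_rot": TCP orientation; "wrist_force": force on the tool from outside, world axes, zero at the start; "ft_torque": the same for the moment, N m; "finger_gap": finger opening in m; "gripper_force": force on a finger pad.
Only numpy, scipy, OpenCV 4.12 (cv2) and the standard library are available. Lean on these libraries where they do the work, as an engineer would, in place of code of your own. Each camera call takes 0.05 s, during which the arm holds its last target. There are 200 camera calls.

TASK

Fit the loose steel rods to the slide-staining rack. Lift the rack out of its tray, stand it in the bench vise and crank the jaw up firmly onto its foot; once it is clamped, push every rod through a pair of facing holes in the two end plates, so that it sticks out clearly at both ends. Then open the vise and stand the rack back in its tray with all the rods in it, leaving the bottles where they are.

Things in the scene. Friction and masses are not known exactly. Their poses are not given: they have to be found in the camera images.
- vise: grey bench vise bolted down, jaws 70 mm wide, 26 mm high, rubber faced. Origin: on the bench below the middle of a 40 mm part clamped in it. x: level, from the crank end to the fixed jaw; y along the jaws; z up. The flat bed between the jaws is at z = 105 mm, 80 mm wide in y; the fixed jaw's face is at x = 20, the moving jaw's at x = 20 minus the opening. Screw axis: along x at y = 0, z = 78.
- jaw (a joint): opening between the jaw faces in m (0 shut, at most 0.070). One turn of the crank moves the jaw 8 mm; it stays where it is when the crank is let go. It meets the rack's 40 mm foot at 0.040; about 0.4 rad of crank further and the foot is firmly clamped.
- crank (a joint): angle of the vise's crank in rad, grows as the jaw opens: crank = opening x 2 pi / 0.008. Closing is clockwise seen from the crank end (looking along the vise's x). At angle a the middle of the handle is in the vise's frame at x = -146, y = 38 sin a, z = 78 + 38 cos a mm (at whole turns it is straight up). Friction: about 3 N at the handle.
- crank_grip (a point): middle of the crank's free-spinning black handle, a round sleeve 18 mm thick and 66 mm long, level, parallel to the vise's x axis, from x = -104 to -170 mm in the vise's frame, 38 mm off the screw's axis
- tray: low stainless tray, fixed to the bench, 210 mm (its x) by 150 mm (its y) outside, 16 mm high, walls and floor 3 mm thick. Origin: centre of its underside; z up.
- rack_handle (a point): middle of the carrying bar of the slide-staining rack (loose, steel, 0.5 kg), 118 mm above the rack's underside. Axes are the rack's: z up, y along the bar; a half turn about z makes no difference. The bar is 12 mm wide (x), 16 mm high, 64 mm long (y), on two posts at y = 27 and -27 mm, with free space round it.
- rack_foot (a point): centre of the flat underside of the rack, same axes. The foot is a solid block 40 mm wide (x), 88 mm long (y), 28 mm high: it goes between the vise's jaws and stands on the bed. At both ends of the foot an upright end plate, 160 mm (x) by 66 mm high, faces at y = 44 and 50 mm (and -44, -50), flush with the underside; in the vise they hang outside the jaws and bed.
- rack_holes (a point): point midway between the rack's end plates, level with their holes, 50 mm above the underside, same axes. Each end plate has four round holes 17 mm wide at x = -66, -22, 22 and 66 mm from this point; holes at the same x face each other along y
- rod1_center (a point): centre of a loose hexagonal stainless rod, 10 mm across its flats (11.5 mm across corners), 180 mm long with rounded ends, 60 g; its x axis runs along the rod (either way round); lies on a thin paper pad on the bench at the start, centre 5 mm above the bench. Rods 1 to 3 are alike; two or three of them are present (None if absent). In the rack it rests in the bottoms of the holes, its centre about 47 mm above the rack's underside.
- rod2_center (a point): centre of a loose hexagonal stainless rod, 10 mm across its flats (11.5 mm across corners), 180 mm long with rounded ends, 60 g; its x axis runs along the rod (either way round); lies on a thin paper pad on the bench at the start, centre 5 mm above the bench. Rods 1 to 3 are alike; two or three of them are present (None if absent). In the rack it rests in the bottoms of the holes, its centre about 47 mm above the rack's underside.
- rod3_center (a point): centre of a loose hexagonal stainless rod, 10 mm across its flats (11.5 mm across corners), 180 mm long with rounded ends, 60 g; its x axis runs along the rod (either way round); lies on a thin paper pad on the bench at the start, centre 5 mm above the bench. Rods 1 to 3 are alike; two or three of them are present (None if absent). In the rack it rests in the bottoms of the holes, its centre about 47 mm above the rack's underside.
- bottle_a: brown glass dropper bottle 38 mm wide, 95 mm high, standing on the bench as a bystander; origin at the centre of its underside
- bottle_b: brown glass dropper bottle 42 mm wide, 105 mm high, standing on the bench as a bystander; origin at the centre of its underside
- bottle_c: brown glass dropper bottle 38 mm wide, 95 mm high, standing on the bench as a bystander; origin at the centre of its underside
- wash_bottle: white wash bottle 54 mm wide, 135 mm high with a bent spout, standing on the bench as a bystander; origin at the centre of its underside
Mind the look-alikes: they are no part of the job. Leave any green look-alike of the part that bears rod1_center alone. What is shaped like the part that bears rod3_center but red is not meant.

How it is judged:
By the outcome, as a careful person would: the job done as asked, in the order asked, and still so for the second after the job is handed in, with the robot touching nothing.
Of rod1, rod2, rod3 only 2 to 3 are there at a start; the rules pass over those that are not, and their reading is None.
At some moment in a run one of rod1, rod2, rod3 may be knocked a few centimetres aside while the robot is not near it.
It also fails if it takes over 210 s, if anything falls off the work surface, if the arm or the gripper's body presses on something with over 40 N, if the wrist force passes 120 N, or if a joint passes its speed limit or range.

## Working session

There is one attempt and no reset: what is moved stays moved. The work goes in short steps, each a Python script; the robot and the scene stay as the last script left them, time stands still between calls to the robot, and variables do not carry over. Pictures are saved under pics/ and viewed, at most 14 in all, crops included, and the job is handed in when it is done.

```bash
ls; mkdir -p pics; python3 - <<'E'
from rig import *
import cv2,numpy as np
for n in ("scene","top"):
    p,d=camera(n); cv2.imwrite(f"pics/{n}0.png",cv2.resize(p[...,::-1],(800,600))); np.savez(f"pics/{n}0.npz",p=p,d=d)
    c=camera_params(n); print(n,np.round(c["K"],1).tolist(),np.round(c["position"],3),np.round(c["rotation"],3).tolist())
print(camera_params("wrist")); s=sense(); print(s["time_s"],s["position"],s["tcp_rot"],s["joint_pos"])
E
```

```text
pics
scene [[385.5, 0.0, 278.3], [0.0, 385.5, 209.3], [0.0, 0.0, 1.0]] [1.127 0.455 0.835] [[-0.614, 0.561, -0.555], [0.789, 0.427, -0.442], [-0.011, -0.709, -0.705]]
top [[431.8, 0.0, 283.1], [0.0, 431.8, 206.6], [0.0, 0.0, 1.0]] [0.485 0.003 1.138] [[0.008, -0.998, 0.066], [-1.0, -0.009, -0.02], [0.021, -0.066, -0.998]]
{'K': array([[290.39709131,   0.        , 282.75838487],
       [  0.        , 290.39709131, 209.02936215],
       [  0.        ,   0.        ,   1.        ]]), 'tool_from_camera': array([[ 1.46757579e-04, -9.51715899e-01, -3.06980171e-01,
         7.94220284e-02],
       [ 9.99999410e-01,  4.70167583e-04, -9.79569691e-04,
         9.19097240e-04],
       [ 1.07660417e-03, -3.06979846e-01,  9.51715407e-01,
        -1.17423883e-01],
       [ 0.00000000e+00,  0.00000000e+00,  0.00000000e+00,
         1.00000000e+00]])}
0.1 [ 0.17523444 -0.65136888  0.25536511] [[ 9.65661404e-01  2.59803366e-01 -5.12980443e-04]
 [ 2.59803865e-01 -9.65659973e-01  1.66376317e-03]
 [-6.31134076e-05 -1.73990619e-03 -9.99998484e-01]] [ 1.27912192  0.46937046 -0.04860392  1.53356197  0.02410841  1.14098718
 -0.08229562]
```

View pics/top0.png

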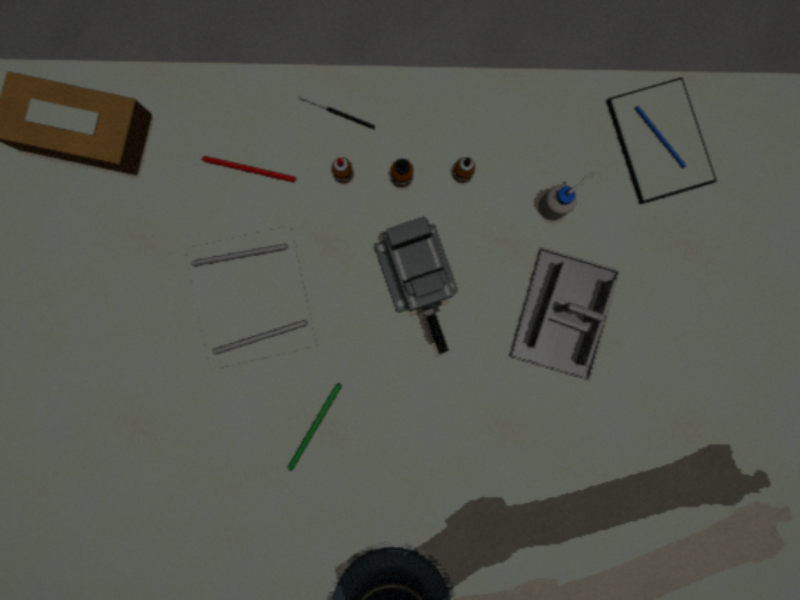

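View pics/scene0.png

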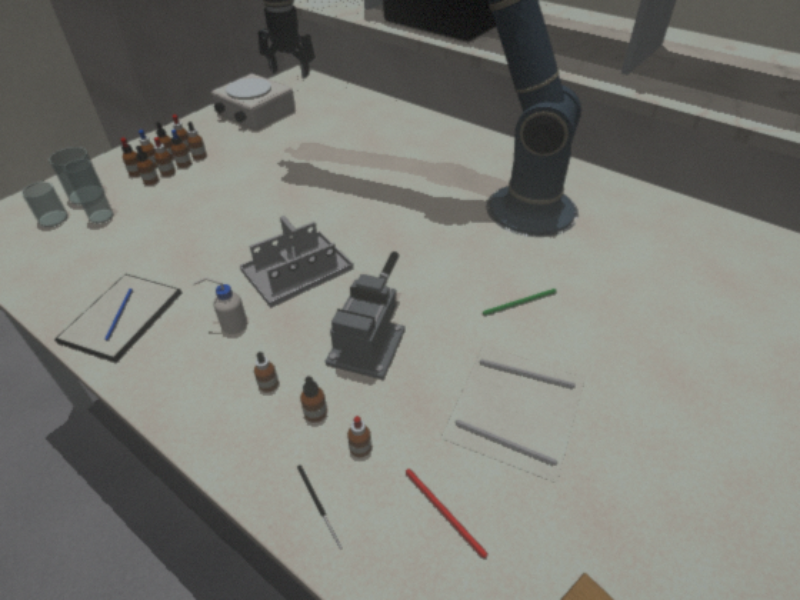

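The top view shows two steel rods on the pad at (240,255) and (260,337), the vise at (415,265) with its crank towards the robot, and the rack in its tray at (565,312). Rod 3 is absent. Next I measure from depth.

```bash
cat > h.py <<'E'
from rig import *
import numpy as np, cv2
def cloud(n,p=None,d=None,T=None):
    c=camera_params(n)
    if n=="wrist" and p is None:
        s=sense(); W=np.eye(4); W[:3,:3]=s["tcp_rot"]; W[:3,3]=s["position"]; T=W@c["tool_from_camera"]
    if p is None: p,d=camera(n)
    if T is not None: R,t=T[:3,:3],T[:3,3]
    else: R,t=np.array(c["rotation"]),np.array(c["position"])
    K=np.array(c["K"]); v,u=np.indices(d.shape)
    X=np.stack([(u-K[0,2])/K[0,0]*d,(v-K[1,2])/K[1,1]*d,d],-1)@R.T+t
    X[d<=0]=np.nan
    return p,X
def rect(P):  # centre, dims, dir of long axis (deg)
    (c,s,a)=cv2.minAreaRect((P[:,:2]*1000).astype(np.float32))
    if s[0]<s[1]: s=s[::-1]; a+=90
    return np.round(c,1),np.round(s,1),round((a+90)%180-90,1)
def save(p,name): cv2.imwrite(f"pics/{name}.png",cv2.resize(p[...,::-1],(800,600)))
def sel(X,box,z):
    x0,x1,y0,y1=box
    return (X[...,0]>x0)&(X[...,0]<x1)&(X[...,1]>y0)&(X[...,1]<y1)&(X[...,2]>z[0])&(X[...,2]<z[1])
def down(deg): # tool z down; tool y (closing) along world angle deg
    a=np.radians(deg); y=np.array([np.cos(a),np.sin(a),0]); z=np.array([0,0,-1.]); return np.stack([np.cross(y,z),y,z],1)
E
python3 - <<'E'
from h import *
for n in("top","scene"):
    q=np.load(f"pics/{n}0.npz"); p,X=cloud(n,q["p"],q["d"])
    print(n, "bench z",np.nanmedian(X[...,2]))
    if n=="top":
        for nm,(u,v) in dict(rodA1=(195,263),rodA2=(287,246),rodB1=(215,351),rodB2=(305,323),crank=(437,333),bed=(417,265),rack=(570,312),tray1=(541,249),tray2=(617,271),tray3=(588,378),tray4=(511,356),fj=(410,233)).items():
            print(nm,np.round(X[int(v*.7),int(u*.7)],3))
    for nm,box,z in [("vise top",(.4,.75,-.12,.1),(.12,.14)),("vise bed",(.4,.75,-.12,.1),(.095,.115)),("crank",(.35,.52,-.12,.05),(.03,.13)),("rackbar",(.4,.75,-.5,-.2),(.115,.14)),("plates",(.4,.75,-.5,-.2),(.06,.075)),("rods",(.4,.75,.12,.45),(.005,.02))]:
        m=sel(X,box,z); nc,L=cv2.connectedComponents(m.astype(np.uint8))
        for i in range(1,nc):
            P=X[L==i]
            if len(P)>12: print(n,nm,len(P),rect(P),np.round(np.median(P[:,2]),3))
E
```

```text
top bench z -0.0013198435050167934
rodA1 [0.616 0.364 0.009]
rodA2 [0.649 0.198 0.009]
rodB1 [0.457 0.324 0.008]
rodB2 [0.508 0.162 0.011]
crank [ 0.491 -0.07   0.121]
bed [ 0.607 -0.037  0.102]
rack [ 0.532 -0.32   0.027]
tray1 [ 0.65  -0.273  0.001]
tray2 [ 0.61  -0.41   0.014]
tray3 [ 0.413 -0.358  0.003]
tray4 [ 0.451 -0.215  0.008]
fj [ 0.655 -0.026  0.13 ]
top vise top 434 (array([658.1, -23.8]), array([69.9, 35.1]), -69.8) 0.129
top vise top 288 (array([572.9, -54.2]), array([69.2, 34. ]), -70.5) 0.137
top vise top 20 (array([527., -59.]), array([17.3,  6.6]), -72.0) 0.123
top vise top 120 (array([490.5, -72.7]), array([63.9, 14.9]), 18.8) 0.122
top vise bed 1102 (array([607.6, -42.2]), array([141.6,  80.4]), 19.7) 0.104
top crank 200 (array([491.1, -73.1]), array([64.7, 17.4]), 19.8) 0.121
top rackbar 35 (array([ 739.5, -305.9]), array([32.8,  4.9]), -49.6) 0.126
top rackbar 153 (array([ 528.9, -318.9]), array([63.9, 12.5]), 71.2) 0.127
top plates 100 (array([ 723.5, -290.6]), array([52.5, 37.5]), 57.6) 0.069
top plates 201 (array([ 543.9, -274.4]), array([158.9,   8.3]), -19
[... 624 characters left out ...]
  80. ]), 19.6) 0.105
scene crank 99 (array([491.6, -68.3]), array([63.7, 16.9]), 21.9) 0.122
scene rackbar 78 (array([ 532.1, -314.7]), array([64.4, 12.7]), 69.3) 0.128
scene rackbar 23 (array([ 742.8, -301.1]), array([31.3,  6.3]), -58.5) 0.126
scene plates 47 (array([ 462.5, -341.1]), array([48.7, 10.8]), -20.1) 0.066
scene plates 102 (array([ 549.9, -368.9]), array([87., 27.]), -34.1) 0.067
scene plates 196 (array([ 544. , -277.7]), array([159.6,  27.9]), -18.8) 0.067
scene plates 62 (array([ 726.5, -274.6]), array([46.2, 19.6]), 20.6) 0.069
scene rods 251 (array([482.8, 246.6]), array([176.2,  17.4]), -70.8) 0.009
scene rods 313 (array([636.2, 288.2]), array([177.9,  11.9]), -79.1) 0.01
```

```bash
python3 - <<'E'
from h import *
command_gripper(0.085)
for a,b in((-19.7,20),(160.3,200)):
    print(a,inverse_kinematics([.530,-.317,.27],down(a)),inverse_kinematics([.62,-.035,.3],down(b)))
R=down(-19.7)
movep([.530,-.317,.27],R)
s=sense(); print(s["position"],s["joint_pos"],s["wrist_force"])
p,X=cloud("wrist"); save(p,"w_rack")
m=sel(X,(.4,.7,-.45,-.2),(.115,.14)); print(rect(X[m]),np.median(X[m][:,2]))
m=sel(X,(.4,.7,-.45,-.2),(.06,.073))
nc,L=cv2.connectedComponents(m.astype(np.uint8))
for i in range(1,nc):
    if (L==i).sum()>50: print("plate",rect(X[L==i]))
m=sel(X,(.38,.7,-.45,-.2),(-.01,.02)); print("tray z",np.nanpercentile(X[m][:,2],[5,50,95]))
# move to vise look
movep([.612,-.037,.30],down(20)); p,X=cloud("wrist"); save(p,"w_vise")
for nm,z in(("jaws",(.122,.145)),("bed",(.095,.113))):
    m=sel(X,(.4,.75,-.2,.1),z); nc,L=cv2.connectedComponents(m.astype(np.uint8))
    for i in range(1,nc):
        if (L==i).sum()>100: print(nm,(L==i).sum(),rect(X[L==i]),np.median(X[L==i][:,2]))
print(sense()["joint_pos"],sense()["time_s"])
E
```

```text
-19.7 [ 0.77620394  0.39573547 -0.41083333  1.64317107  0.17039586  1.13822401
 -0.02182205] [ 0.53597208  0.45016415 -0.76796972  1.58252582  0.32514138  1.24134278
  0.06068376]
160.3 [-0.27451262  0.56735701  1.11537254  1.70359774 -0.54030053  1.21753641
 -2.51067018] [-0.75650973  0.53876293  1.11577579  1.65730249 -0.50400121  1.26735853
 -2.33298953]
[ 0.5289488  -0.31906855  0.26976559] [ 0.77776938  0.39601882 -0.40862751  1.64297734  0.17079449  1.13829144
 -0.02180993] [ 0.22103121 -0.24043454 -0.835854  ]
(array([ 529.4, -317.6]), array([63.6, 11.9]), 70.4) 0.12851916834023736
plate (array([ 545.3, -272.8]), array([159.7,   7.8]), -19.1)
plate (array([ 555.4, -376.4]), array([72.4,  6.6]), -19.5)
plate (array([ 472.7, -347.7]), array([72.1,  7. ]), -19.5)
tray z [-0.00118443  0.00051981  0.00567695]
jaws 2181 (array([573.9, -52.8]), array([70.3, 34.3]), -70.2) 0.1402024393286262
jaws 2236 (array([658.9, -22.2]), array([70.1, 34.4]), -70.3) 0.13063361101514737
jaws 105 (array([528.2, -57. ]), array([16.9,  7.5]), -74.3) 0.12375487984520783
jaws 537 (array([492.1, -71.2]), array([64.8, 12.7]), 19.8) 0.12305219296712444
bed 4777 (array([606.5, -40.2]), array([142.4,  78.5]), 19.8) 0.10500646058089375
[ 0.46708051  0.40613823 -0.64166853  1.60596718  0.25637813  1.21603198
  0.11877831] 3.3167
```

```bash
cat >> h.py <<'E'
def goto(p,R=None,feed=.15,line=True):
    p=np.array(p,float); (move_l(p,R,feed=feed) if line else movep(p,R))
    e=p-sense()["position"]
    if np.linalg.norm(e)>.0007: move_l(p+e,R,feed=.05)
    return np.round((p-sense()["position"])*1000,1)
def plates(X,ctr,z):
    x,y=ctr; m=sel(X,(x-.13,x+.13,y-.13,y+.13),z); nc,L=cv2.connectedComponents(m.astype(np.uint8))
    for i in range(1,nc):
        if (L==i).sum()>60: print("comp",(L==i).sum(),rect(X[L==i]),np.round(np.median(X[L==i][:,2]),4))
E
python3 - <<'E'
from h import *
command_gripper(0.05)
R=down(-19.6)
goto([.5294,-.3176,.22],R,line=False)
print(goto([.5294,-.3176,.1265],R,feed=.1), sense()["wrist_force"])
command_gripper(0.0,60); s=sense(); print(s["finger_gap"],s["gripper_force"],s["position"])
z0=s["position"][2]
move_l([.5294,-.3176,z0+.17],feed=.12); print(sense()["wrist_force"])
print(goto([.6192,-.0365,z0+.17],down(19.8),line=False), z0,sense()["time_s"])
p,X=cloud("wrist"); save(p,"w_over"); plates(X,(.6192,-.0365),(.225,.25))
E
```

```text
[ 0.4 -0.   0.2] [-0.63119237  0.42051846  0.10222468]
0.011167123454515832 59.47898089885712 [ 0.5291873  -0.31747626  0.12601038]
[-0.15379966  0.42565728 -3.66919117]
[-0.  -2.  -0.4] 0.12601038432851283 9.8667
comp 3743 (array([603.6,   9.8]), array([160.7,   8.2]), 19.8) 0.2389
comp 201 (array([609.9,  -7.2]), array([11.9,  1.3]), 19.9) 0.2386
comp 649 (array([688.7, -58.4]), array([47.1,  7.2]), 15.3) 0.2335
comp 626 (array([582.3, -97.6]), array([47. ,  6.3]), 20.6) 0.2334
```

View pics/w_over.png

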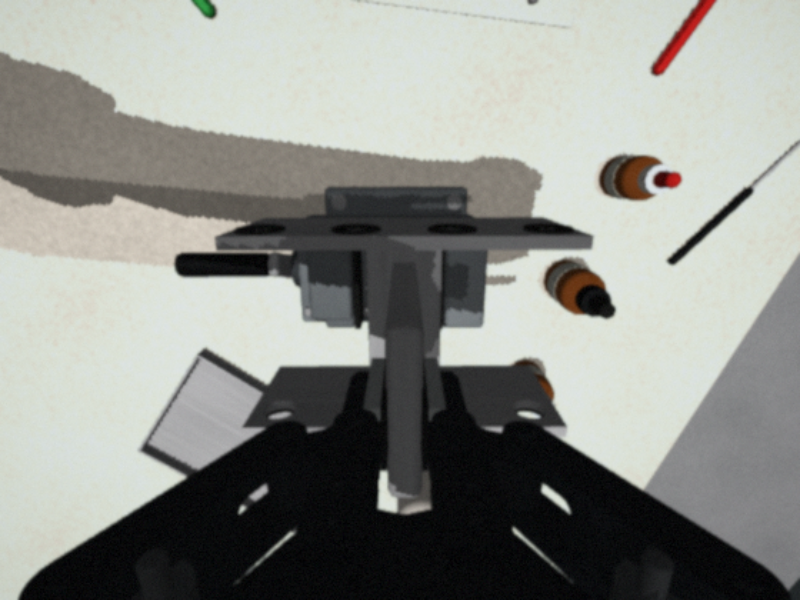

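The rack hangs over the vise, its near plate at (405,235), and the far plate appears about 5 mm lower. I'll check whether that tilt is real.

```bash
python3 - <<'E'
from h import *
yv=np.array([-.339,.941]); xv=np.array([.941,.339]); c=np.array([.6193,-.0345])
for n in("wrist","scene"):
    p,X=cloud(n); 
    Q=np.stack([(X[...,:2]-c)@xv,(X[...,:2]-c)@yv,X[...,2]],-1)*1000
    if n=="scene": save(p,"s1")
    A=lambda x0,x1,y0,y1,z0,z1: Q[(Q[...,0]>x0)&(Q[...,0]<x1)&(Q[...,1]>y0)&(Q[...,1]<y1)&(Q[...,2]>z0)&(Q[...,2]<z1)]
    for nm,b in dict(near=(-80,80,42,54,220,250),far=(-80,80,-56,-40,220,250),bar=(-5,5,12,34,280,310),foottop=(-15,15,10,40,180,215),foottop2=(-15,15,-40,-10,180,215),bed=(-25,15,-40,40,95,115)).items():
        P=A(*b)
        if len(P)>20:
            f=np.polyfit(P[:,1],P[:,2],1) if nm[0] in"bf" else [0]
            print(n,nm,len(P),"z med/99 %.1f %.1f"%(np.median(P[:,2]),np.percentile(P[:,2],97)),"y med %.1f [%.1f %.1f]"%(np.median(P[:,1]),*np.percentile(P[:,1],[3,97])),"x %.1f..%.1f"%tuple(np.percentile(P[:,0],[1,99])),"slope",np.round(f[0],3))
E
```

```text
wrist near 3930 z med/99 238.8 240.3 y med 47.8 [43.5 50.9] x -77.9..78.3 slope 0
wrist far 1590 z med/99 231.7 239.5 y med -44.8 [-48.8 -44.1] x -79.0..79.4 slope -1.18
wrist bar 1153 z med/99 298.7 300.0 y med 24.4 [12.7 31.4] x -4.9..4.9 slope -0.291
wrist foottop 920 z med/99 201.3 210.4 y med 27.5 [11.1 35.2] x -14.8..14.6 slope 0.044
wrist foottop2 182 z med/99 201.2 202.3 y med -17.5 [-25.1 -10.4] x -15.0..14.6 slope 0.016
scene near 253 z med/99 237.7 241.2 y med 50.8 [45.6 53.0] x -75.5..79.4 slope 0
scene far 195 z med/99 235.8 241.5 y med -43.4 [-48.4 -41.9] x -52.9..78.4 slope -1.423
scene bar 30 z med/99 299.0 300.1 y med 24.5 [12.3 33.6] x -3.9..4.6 slope -0.255
scene foottop 61 z med/99 202.2 212.6 y med 19.5 [10.8 31.5] x -13.6..14.7 slope 0.314
scene foottop2 90 z med/99 201.9 212.5 y med -22.6 [-39.1 -10.7] x -14.4..14.7 slope 0.012
scene bed 190 z med/99 105.5 108.6 y med -5.9 [-36.3 39.0] x -24.8..13.0 slope -0.009
```

View pics/s1.png

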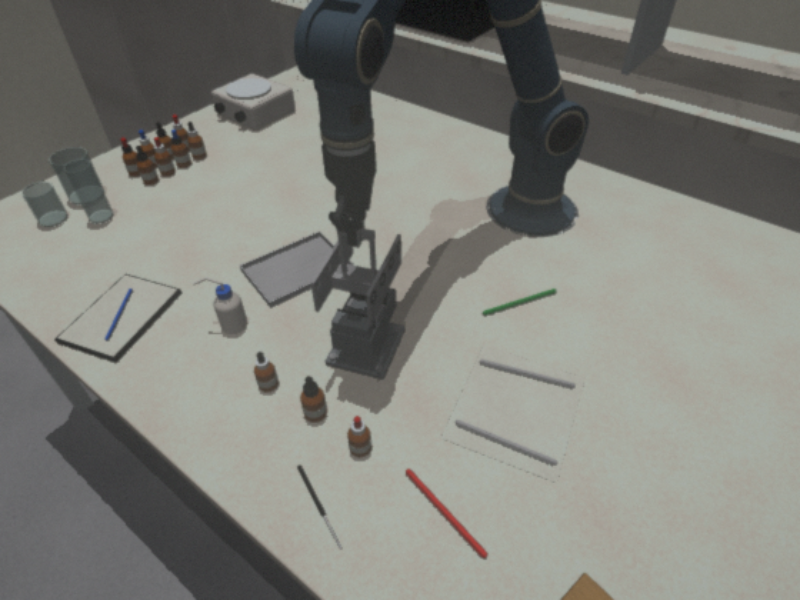

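The tray is now empty and the rack hangs level: both plate tops are at about 240 mm and the foot top is level. Next I correct y slightly and lower it.

```bash
python3 - <<'E'
s=open('h.py').read()
s=s.replace("    e=p-sense()","    sleep(.25); e=p-sense()").replace("feed=.05)\n","feed=.05); sleep(.25)\n")
open('h.py','w').write(s)
from h import *
T=np.array([.6200,-.0369]); z0=.12601
print(goto([*T,z0+.125]))
print(move_l([*T,z0+.095],feed=.03,until_force=4)); s=sense(); print(s["position"],s["wrist_force"],z0+.102)
command_gripper(.03); sleep(.2); print(sense()["position"],sense()["finger_gap"])
p=sense()["position"]; move_l([p[0],p[1],p[2]+.09]); print(sense()["time_s"])
p,X=cloud("wrist"); save(p,"w_stood")
plates(X,(.62,-.037),(.165,.177)); plates(X,(.62,-.037),(.225,.24));plates(X,(.62,-.037),(.122,.145))
E
```

```text
[0.6 0.2 1.2]
True
[ 0.6196196  -0.03700809  0.22804695] [-0.64354986 -0.13551192  5.50400904] 0.22801
[ 0.61831802 -0.03738573  0.22606911] 0.02976987889908278
13.2
comp 1356 (array([603.6,   7.6]), array([159.7,   7.6]), 19.9) 0.1708
comp 596 (array([594.7, -96.9]), array([71.9,  7.3]), 20.0) 0.1706
comp 592 (array([677.8, -66.8]), array([71.4,  7.4]), 20.3) 0.1706
comp 1260 (array([619.9, -36.9]), array([63.1, 11.7]), -69.9) 0.2305
comp 71 (array([558.2,  -7.1]), array([28.3,  0.3]), 19.8) 0.1336
comp 162 (array([619.8,  15.3]), array([98.7,  0.3]), 20.0) 0.1256
comp 2772 (array([621.1, -40.6]), array([159.9,  83.9]), 20.1) 0.133
comp 1982 (array([573.9, -52.8]), array([70.4, 34.3]), -70.1) 0.1401
comp 2028 (array([658.7, -22.1]), array([69.8, 34.3]), -70.0) 0.1306
comp 94 (array([528.7, -56.9]), array([16.3,  6.6]), -72.4) 0.1242
comp 269 (array([505.9, -66.4]), array([36.3, 12.2]), 19.7) 0.1231
```

View pics/w_stood.png

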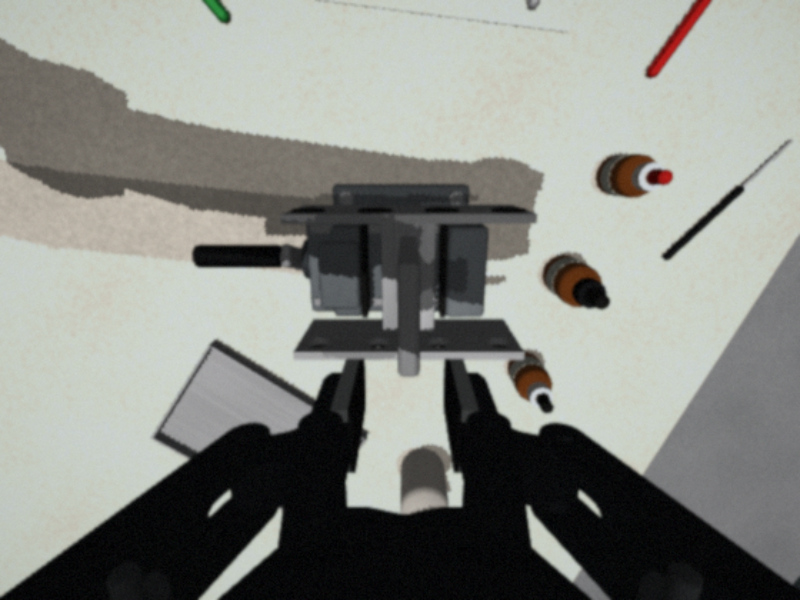

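The rack stands on the bed with both plate tops level at 171 mm. Handle angle is about 0.28 rad past 7 turns (opening about 56.4 mm). Now the crank.

```bash
cat >> h.py <<'E'
V0=np.array([.6239,-.0348]); va=np.radians(19.9); VX=np.array([np.cos(va),np.sin(va)]); VY=np.array([-VX[1],VX[0]])
def vw(x,y,z): return np.array([*(V0+x*VX+y*VY),z])
def wv(p): d=np.array(p[:2])-V0; return np.array([d@VX,d@VY,p[2]])
CX=-.150; GO=.006
def hp(a): return vw(CX,.038*np.sin(a),.078+.038*np.cos(a)+GO)
def ang():
    q=wv(sense()["position"]); return np.arctan2(q[1],q[2]-GO-.078)
def turn(a0,a1,step=.35,feed=.12,lim=60):
    n=max(1,int(np.ceil(abs(a1-a0)/step)))
    for k,a in enumerate(np.linspace(a0,a1,n+1)[1:]):
        move_l(hp(a),feed=feed); f=sense()["wrist_force"]
        if k%4==3 or k==n-1: print("a %.2f act %.2f f %s"%(a,ang(),np.round(f,1)))
        if np.linalg.norm(f)>lim: print("force stop",a,ang(),f); return a
    return a1
E
python3 - <<'E'
from h import *
a0=.28; R=down(109.9)
for a in(0,1.57,3.14,4.7):print(inverse_kinematics(hp(a),R))
print(inverse_kinematics(hp(0),down(-70.1)))
E
```

```text
[ 0.81339979  0.50927269 -0.91722387  2.05639292  0.54825208  0.83702346
  1.49256028]
[ 0.71250061  0.54368126 -0.87663073  2.12204903  0.62101972  0.75225992
  1.34993807]
[ 0.71917641  0.6219945  -0.80814456  2.10386144  0.70469566  0.70797809
  1.35892398]
[ 0.81628748  0.59061737 -0.85582962  2.03883189  0.63013342  0.79465575
  1.49880098]
[ 0.36614915  0.36672484 -0.33478609  2.07925981  0.17915457  0.72231757
 -1.30637708]
```

```bash
python3 - <<'E'
from h import *
a0=.28; R=down(109.9); h=hp(a0)
movep(h+[0,0,.19],R); command_gripper(.045)
print(goto(h+[0,0,.05]),goto(h,feed=.08)); f0=sense()["wrist_force"]; print(f0)
command_gripper(0,50); print(sense()["finger_gap"],sense()["wrist_force"],ang(),sense()["time_s"])
a=turn(a0,a0-2.1); print(wv(sense()["position"]),sense()["time_s"])
E
```

```text
[-0.3  0.1 -0.6] [-0.3  0.1 -0.4]
[-0.01980354  0.348881   -0.31650583]
0.016752371190812132 [-1.64783392  0.43479627  2.93649373] 0.28177080954220113 17.7417
a -0.92 act -0.92 f [ 1.1  2.7 -6.3]
a -1.82 act -1.83 f [-1.9  5.4 -2.3]
[-0.15003546 -0.03576095  0.07465161] 19.4917
```

```bash
python3 - <<'E'
from h import *
a=turn(-1.82,-12.4)
a=turn(a,-12.98,step=.1,feed=.04,lim=75)
print(ang(),sense()["wrist_force"],sense()["time_s"])
p,X=cloud("top"); save(p,"t2"); plates(X,(.615,-.037),(.12,.145)); plates(X,(.615,-.037),(.162,.18)); plates(X,(.615,-.037),(.225,.24))
E
```

```text
a -3.19 act 3.13 f [-0.7  0.4 -1. ]
a -4.55 act 1.72 f [-3.2  5.   0.7]
a -5.92 act 0.32 f [-3.5 -1.3  9. ]
a -7.28 act -1.00 f [ 0.5  3.1 -5.8]
a -8.65 act -2.36 f [-2.1  4.8  1.3]
a -10.01 act 2.53 f [-1.7  3.1 -2.3]
a -11.38 act 1.18 f [-4.7  4.5  5.4]
a -12.40 act 0.12 f [-1.6 -2.4  4. ]
a -12.79 act -0.19 f [-3.7  4.5  3.5]
a -12.98 act -0.36 f [-5.6  7.4  8.1]
-0.3614239793510313 [-5.61230084  7.40237167  8.14615846] 29.0
comp 1261 (array([612.6, -43.5]), array([133.2,  87.4]), 18.8) 0.1313
comp 226 (array([639.6, -82.7]), array([158.8,   8.3]), 19.9) 0.1695
comp 214 (array([607.7,   7.1]), array([159.7,   7.8]), 19.8) 0.1693
comp 165 (array([623.9, -37.9]), array([63.7, 12.2]), -70.2) 0.2294
```

```bash
python3 - <<'E'
from h import *
a=turn(-12.98,-13.12,step=.07,feed=.04,lim=75); sleep(.3); print(ang(),sense()["wrist_force"])
command_gripper(.045); sleep(.2); print(ang())
q=sense()["position"]; move_l(q+[0,0,.2])
# wrist look straight above rack to get hole geometry
movep(vw(0,0,.33),down(19.9)); sleep(.2)
p,X=cloud("wrist"); save(p,"w_cl"); plates(X,(.6239,-.0348),(.165,.177)); plates(X,(.6239,-.0348),(.225,.24)); plates(X,(.6239,-.0348),(.122,.145))
print(sense()["time_s"])
E
```

```text
a -13.12 act -0.49 f [-7.6  6.3 12.5]
-0.4863336221342775 [-7.83605451  7.20828315 11.963738  ]
-0.552847878414232
comp 1249 (array([608.3,   8.9]), array([160. ,   7.2]), 19.9) 0.1708
comp 525 (array([599.1, -95. ]), array([72.3,  6.6]), 19.9) 0.1705
comp 511 (array([681.5, -65.3]), array([71.9,  6.7]), 19.6) 0.1705
comp 1112 (array([624.7, -35.8]), array([63.7, 11.7]), -69.7) 0.2305
comp 6108 (array([625.5, -39. ]), array([159.8,  83.9]), 19.7) 0.1323
comp 99 (array([533.4, -71.8]), array([16.8,  8.1]), -71.3) 0.1251
comp 320 (array([510.1, -79.7]), array([36.9, 13.3]), 19.9) 0.1238
33.6667
```

Clamped: the rack is centred at (624.3,-35.7) mm, 19.85°. Now the first rod, with a fresh look before gripping.

```bash
cat >> h.py <<'E'
def findrod(guess,ang,zr=(.004,.02)):
    movep([*guess,.27],down(ang-90)); sleep(.2); p,X=cloud("wrist")
    x,y=guess; m=sel(X,(x-.15,x+.15,y-.15,y+.15),zr)
    g=p.astype(int); m&=(g.max(-1)-g.min(-1)<40)
    nc,L=cv2.connectedComponents(m.astype(np.uint8)); best=None
    for i in range(1,nc):
        P=X[L==i]
        if len(P)>300:
            r=rect(P); print(len(P),r,np.median(P[:,2]))
            if abs(r[1][0]-179)<12 and r[1][1]<20: best=r
    return p,best
E
python3 - <<'E'
from h import *
p,r=findrod((.635,.2855),100.8); save(p,"w_rod1"); print(r,sense()["time_s"])
if r:
    c,_,a=r; c=c/1000; a=a%180
    d=np.array([np.cos(np.radians(a)),np.sin(np.radians(a))]); R=down(a-90)
    g=c+.076*d; command_gripper(.035)
    print(goto([*g,.06],R,line=False), goto([*g,.0275],R,feed=.05), sense()["wrist_force"],sense()["joint_pos"])
    command_gripper(0,80); s=sense(); print(s["finger_gap"],s["gripper_force"],s["wrist_force"],s["position"])
    move_l(s["position"]+[0,0,.19],feed=.12)
    p,X=cloud("wrist"); save(p,"w_rod1up"); print(sense()["time_s"],sense()["finger_gap"])
E
```

```text
1129 (array([633.4, 285.9]), array([177.7,  11.5]), -78.8) 0.009276752725328519
481 (array([495.5, 206.7]), array([96. , 11.9]), -71.5) 0.009256008230289103
(array([633.4, 285.9]), array([177.7,  11.5]), -78.8) 35.15
[ 1.3 -0.3  1.9] [-0.2 -0.1 -0.4] [ 0.22609181 -0.5424176  -0.87284983] [-0.23691102  0.83872464 -0.55255496  1.56334432  0.52592267  0.89107608
 -0.78196957]
0.007249314668831262 78.71978983283043 [-0.65390515 -1.28760626  2.25914502] [0.61877159 0.36058748 0.02794659]
40.2083 0.0072869047851385465
```

View pics/w_rod1up.png

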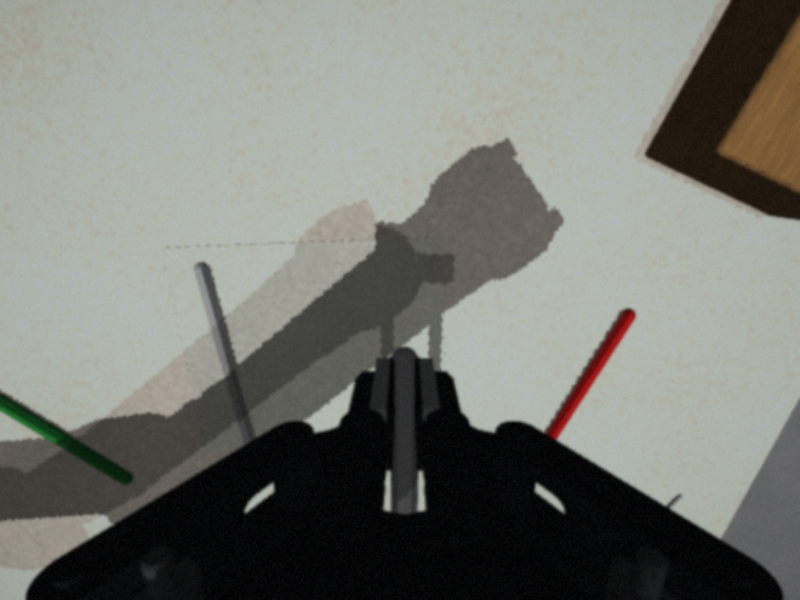

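Rod 1 is held between the pads at (403,430), its outer end towards the top. I'll fit its line in tool coordinates.

```bash
cat >> h.py <<'E'
def rodintool():
    s=sense(); p,X=cloud("wrist"); Q=(X-s["position"])@s["tcp_rot"]*1000
    m=(abs(Q[...,1])<7)&(Q[...,2]>8)&(Q[...,2]<40)&(Q[...,0]>-5)
    nc,L,st,_=cv2.connectedComponentsWithStats(m.astype(np.uint8)); i=1+np.argmax(st[1:,4]); P=Q[L==i]
    P=P[P[:,0]<np.percentile(P[:,0],99)-3]
    ctr=[]
    for x0 in np.arange(P[:,0].min(),P[:,0].max()-3,3):
        w=P[(P[:,0]>=x0)&(P[:,0]<x0+3)]
        if len(w)>8: ctr.append([x0+1.5,(w[:,1].min()+w[:,1].max())/2,np.percentile(w[:,2],20)])
    ctr=np.array(ctr); print(np.round(ctr,1).tolist()); fy=np.polyfit(ctr[:,0],ctr[:,1],1); fz=np.polyfit(ctr[:,0],ctr[:,2],1)
    print("y fit",fy,"z fit",fz,"end x",Q[L==i][:,0].max()); return fy,fz
E
python3 - <<'E'
from h import *
rodintool()
E
```

```text
[[-3.5, 0.8, 18.0], [-0.5, 0.8, 17.6], [2.5, 0.8, 17.4], [5.5, 0.8, 17.4], [8.5, -0.0, 11.8]]
y fit [-0.05208016  0.7495619 ] z fit [-0.4205683  17.47534715] end x 13.867079949998306
```

```bash
cat >> h.py <<'E'
ra=np.radians(19.85); RX=np.array([np.cos(ra),np.sin(ra)]); RY=np.array([-RX[1],RX[0]]); C=np.array([.6243,-.0357])-.0008*RX
def rw(x,y,z): return np.array([*(C+x*RX+y*RY),z])
RI=down(19.85)
E
python3 - <<'E'
from h import *
print(goto(rw(.066,.251,.22),RI,line=False),goto(rw(.066,.241,.1777)))
ims=[]
for n in("top","scene"):
    p,X=cloud(n); d=X[...,:2]-C
    Q=np.stack([d@RX,d@RY,X[...,2]],-1)*1000
    m=(abs(Q[...,0]-66)<10)&(Q[...,1]>66)&(Q[...,1]<215)&(Q[...,2]>130)&(Q[...,2]<185)
    P=Q[m]; print(n,len(P))
    for y0 in range(70,215,20):
        w=P[(P[:,1]>y0)&(P[:,1]<y0+20)]
        if len(w)>4: print(y0,len(w),"x med %.1f z med %.1f max %.1f"%(np.median(w[:,0]),np.median(w[:,2]),np.percentile(w[:,2],95)))
    v,u=np.where((abs(Q[...,0]-40)<60)&(abs(Q[...,1]-90)<80)&(Q[...,2]>140)); 
    c=p[max(v.mean()-50,0).__int__():,max(u.mean()-66,0).__int__():][:100,:133]
    ims.append(cv2.resize(c[...,::-1],(400,300),interpolation=cv2.INTER_CUBIC))
cv2.imwrite("pics/stage1.png",np.hstack(ims)); print(sense()["time_s"])
E
```

```text
[-0.3  1.7 -0. ] [0.4 0.6 1.1]
top 307
70 34 x med 64.2 z med 155.7 max 158.0
90 44 x med 63.7 z med 155.4 max 157.7
110 45 x med 64.0 z med 155.5 max 158.3
130 44 x med 64.0 z med 156.3 max 159.2
150 44 x med 63.7 z med 156.1 max 159.6
170 41 x med 63.6 z med 155.9 max 158.9
190 45 x med 63.9 z med 156.1 max 158.9
210 10 x med 64.9 z med 155.4 max 158.9
scene 272
70 23 x med 70.2 z med 157.4 max 160.6
90 38 x med 70.0 z med 157.0 max 159.2
110 39 x med 69.9 z med 156.8 max 159.9
130 40 x med 70.3 z med 157.0 max 159.8
150 41 x med 71.0 z med 157.3 max 160.8
170 40 x med 69.9 z med 157.4 max 160.1
190 40 x med 70.3 z med 157.5 max 159.9
210 11 x med 70.3 z med 157.7 max 160.5
42.9083
```

View pics/stage1.png

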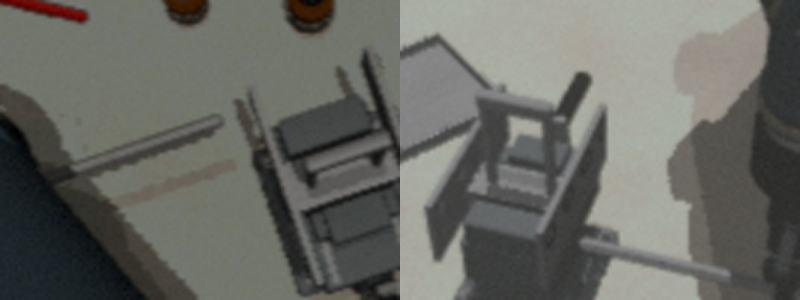

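Rod 1 is level and lined up with the outer hole: tip at (220,120) in the top crop and (585,240) in the scene crop. Inserting with a force guard.

```bash
python3 - <<'E'
from h import *
print(goto(rw(.0665,.236,.1790)))
q=sense()["position"]; f0=sense()["wrist_force"]
tgt=q.copy(); tgt[:2]-=.05*RY
hit=move_l(tgt,feed=.05,until_force=8); print("plate1",hit,(sense()["position"]-q)[:2]@RY,sense()["wrist_force"]-f0)
if not hit:
    tgt[:2]-=.109*RY; hit=move_l(tgt,feed=.06,until_force=8); print("plate2",hit,(sense()["position"]-q)[:2]@RY,sense()["wrist_force"]-f0)
print(sense()["time_s"])
E
```

```text
[ 0.1 -0.1  0. ]
plate1 False -0.04936886749874615 [-0.04394468 -0.1487352   0.09870728]
plate2 False -0.1585073126521194 [ 0.62766019 -0.32167653 -0.44613694]
46.525
```

```bash
python3 - <<'E'
from h import *
q=sense()["position"]; print(move_l(q-[0,0,.0045],feed=.02,until_force=3),q[2]-sense()["position"][2],sense()["wrist_force"])
command_gripper(.03); q=sense()["position"]; move_l(q+[0,0,.10])
for n in("top","scene"):
    p,X=cloud(n); d=X[...,:2]-C
    Q=np.stack([d@RX,d@RY,X[...,2]],-1)*1000
    for s in(1,-1):
        m=(abs(Q[...,0]-66)<12)&(s*Q[...,1]>55)&(s*Q[...,1]<110)&(Q[...,2]>135)&(Q[...,2]<175)
        if m.sum()>5:print(n,s,m.sum(),np.round(np.median(Q[m],0),1),np.percentile(Q[m][:,1],[1,99]))
p,r=findrod((.4824,.2453),108.5); print(r,sense()["time_s"])
E
```

```text
False 0.004395187513953319 [0.74420927 0.32935084 0.29156721]
top -1 70 [ 64.4 -71.1 154.4] [-87.9151899  -55.67874098]
scene 1 71 [ 71.7  74.6 156. ] [56.17176686 92.36506636]
scene -1 48 [ 71.5 -70.2 155.6] [-84.75501601 -57.06528396]
1127 (array([482.9, 245.5]), array([177.8,  10.8]), -72.0) 0.009268920180587004
399 (array([365.3, 119.2]), array([80.6,  9.5]), -30.3) 0.00922371434314706
(array([482.9, 245.5]), array([177.8,  10.8]), -72.0) 49.425
```

Rod 1 is through both plates and sticks out about 38 mm at each end. Now rod 2.

```bash
python3 - <<'E'
from h import *
c,a=np.array([.4829,.2455]),108.0
d=np.array([np.cos(np.radians(a)),np.sin(np.radians(a))]); R=down(a-90); g=c+.076*d+.0008*np.array([-d[1],d[0]])
command_gripper(.035)
print(goto([*g,.06],R,line=False), goto([*g,.0275],R,feed=.05))
command_gripper(0,80); s=sense(); print(s["finger_gap"],s["gripper_force"],s["wrist_force"],s["position"])
move_l(s["position"]+[0,0,.19],feed=.12); rodintool()
print(goto(rw(-.066,.251,.22),RI,line=False),goto(rw(-.0655,.236,.1790)))
for n in("top","scene"):
    p,X=cloud(n); dd=X[...,:2]-C
    Q=np.stack([dd@RX,dd@RY,X[...,2]],-1)*1000
    m=(abs(Q[...,0]+66)<12)&(Q[...,1]>60)&(Q[...,1]<210)&(Q[...,2]>130)&(Q[...,2]<185); P=Q[m]; print(n,len(P))
    for y0 in range(60,210,30):
        w=P[(P[:,1]>y0)&(P[:,1]<y0+30)]
        if len(w)>4: print(y0,len(w),"x med %.1f z med %.1f max %.1f"%(np.median(w[:,0]),np.median(w[:,2]),np.percentile(w[:,2],95)))
print(sense()["time_s"])
E
```

```text
[ 1.3 -0.2  1.4] [-0.2 -0.1 -0.3]
0.0072706171739207424 78.67667555809021 [-1.18128136  0.23559561  4.02066775] [0.45879446 0.31759368 0.02789918]
[[-3.4, 0.7, 17.8], [-0.4, 0.7, 17.4], [2.6, 0.7, 17.3], [5.6, 0.7, 17.2], [8.6, 0.0, 11.9]]
y fit [-0.04394181  0.66105693] z fit [-0.39476084 17.33535528] end x 13.860873593956084
[-0.3  1.4  0.1] [0.3 0.6 0.9]
top 315
60 47 x med -66.9 z med 157.0 max 159.8
90 66 x med -67.0 z med 157.5 max 160.8
120 67 x med -66.8 z med 157.5 max 160.8
150 68 x med -66.7 z med 157.0 max 160.2
180 67 x med -67.1 z med 158.0 max 161.3
scene 235
60 29 x med -61.2 z med 158.4 max 161.0
90 50 x med -60.8 z med 158.2 max 161.7
120 51 x med -60.9 z med 158.3 max 161.1
150 51 x med -60.9 z med 158.9 max 162.0
180 54 x med -60.4 z med 159.1 max 161.7
57.1083
```

```bash
python3 - <<'E'
from h import *
print(goto(rw(-.0657,.236,.1790)))
q=sense()["position"]; f0=sense()["wrist_force"]
tgt=q.copy(); tgt[:2]-=.05*RY
hit=move_l(tgt,feed=.05,until_force=8); print("plate1",hit,(sense()["position"]-q)[:2]@RY,sense()["wrist_force"]-f0)
if not hit:
    tgt[:2]-=.109*RY; hit=move_l(tgt,feed=.06,until_force=8); print("plate2",hit,(sense()["position"]-q)[:2]@RY,sense()["wrist_force"]-f0)
if not hit:
    q=sense()["position"]; print(move_l(q-[0,0,.0055],feed=.02,until_force=3))
    command_gripper(.03); q=sense()["position"]; move_l(q+[0,0,.17])
    R=down(109.9); a=-.5
    movep(hp(a)+[0,0,.19],R); command_gripper(.045)
    p,X=cloud("wrist"); save(p,"w_crank"); p,X=cloud("top"); save(p,"t3")
    dd=X[...,:2]-C; Q=np.stack([dd@RX,dd@RY,X[...,2]],-1)*1000
    for sx in(66,-66):
      for s in(1,-1):
        m=(abs(Q[...,0]-sx)<12)&(s*Q[...,1]>55)&(s*Q[...,1]<110)&(Q[...,2]>135)&(Q[...,2]<175)
        if m.sum()>5:print(sx,s,m.sum(),np.round(np.median(Q[m],0),1),np.percentile(Q[m][:,1],[1,99]))
print(sense()["time_s"])
E
```

```text
[ 0.  0. -0.]
plate1 False -0.04953080668975649 [-0.00130293 -0.14641071  0.17598686]
plate2 False -0.15864102126082533 [ 0.12315282  0.38206573 -0.29032797]
True
66 1 19 [ 64.5  59.4 153.4] [55.08872738 63.7017542 ]
66 -1 112 [ 64.6 -83.  154.9] [-108.71550578  -55.67792524]
-66 1 74 [-66.4  72.1 154.1] [55.16890493 89.18028526]
-66 -1 68 [-66.6 -72.  154.1] [-87.64791815 -56.21705831]
64.6
```

View pics/t3.png

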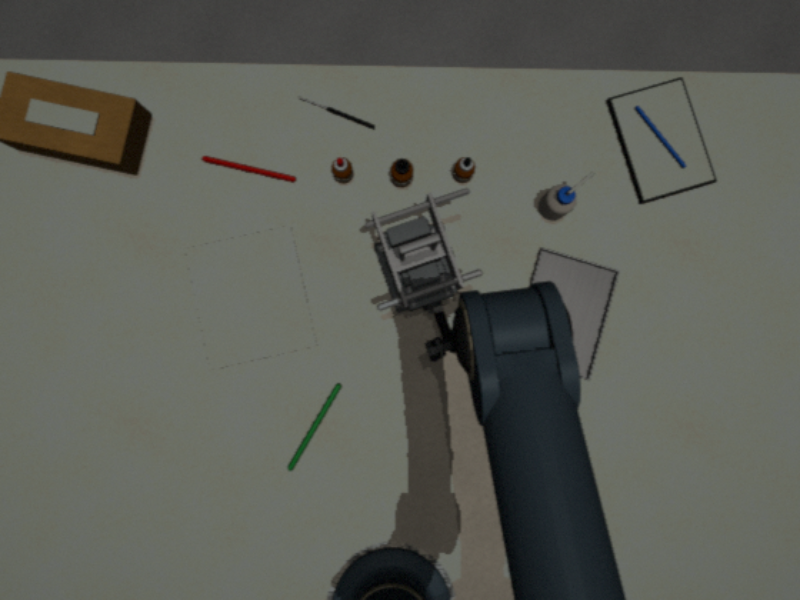

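Both rods are through, but rod 1 (upper, ends at (370,222) and (468,191)) has shifted about 25 mm to the right. That is probably the announced knock. I'll grip its long end and slide it back while the rack is still clamped.

```bash
cat >> h.py <<'E'
def ends(n="top"):
    p,X=cloud(n); dd=X[...,:2]-C; Q=np.stack([dd@RX,dd@RY,X[...,2]],-1)*1000
    for sx in(66,-66):
        o=[]
        for s in(1,-1):
            m=(abs(Q[...,0]-sx)<12)&(s*Q[...,1]>53)&(s*Q[...,1]<150)&(Q[...,2]>140)&(Q[...,2]<168)
            o+=[m.sum(),np.round(np.median(Q[m],0),1).tolist() if m.any() else None,round(np.percentile(s*Q[m][:,1],99),1) if m.any() else None]
        print(n,sx,o)
E
python3 - <<'E'
from h import *
ends()
q=sense()["position"]; move_l(q+[0,0,.04])
movep(rw(.066,-.096,.30),RI); command_gripper(.03)
print(goto(rw(.066,-.096,.21)),goto(rw(.066,-.096,.1745),feed=.06),sense()["wrist_force"])
command_gripper(0,40); print(sense()["finger_gap"],sense()["wrist_force"])
print(move_l(rw(.066,-.071,.1750),feed=.04,until_force=15),sense()["wrist_force"])
command_gripper(.03); q=sense()["position"]; move_l(q+[0,0,.17])
movep(hp(-.5)+[0,0,.22],down(109.9)); command_gripper(.045); ends();ends("scene"); print(sense()["time_s"])
E
```

```text
top 66 [np.int64(24), [65.0, 58.1, 154.4], np.float64(63.7), np.int64(121), [64.7, -83.0, 154.1], np.float64(112.8)]
top -66 [np.int64(77), [-66.4, 71.7, 154.5], np.float64(89.2), np.int64(70), [-66.7, -71.4, 154.2], np.float64(87.4)]
[0.4 0.  1.2] [-0.2  0.  -0.5] [ 0.592989   -0.79043164 -0.22193168]
0.008834766193709246 [ 0.49743198  0.15564079 -0.72160168]
False [0.83309657 1.12990818 0.57597256]
top 66 [np.int64(76), [64.9, 71.5, 154.1], np.float64(89.5), np.int64(72), [64.3, -70.9, 154.7], np.float64(87.8)]
top -66 [np.int64(77), [-66.3, 71.7, 154.5], np.float64(89.2), np.int64(72), [-66.8, -71.4, 155.0], np.float64(87.5)]
scene 66 [np.int64(73), [71.8, 72.3, 156.2], np.float64(92.7), np.int64(45), [70.9, -69.4, 155.3], np.float64(83.6)]
scene -66 [np.int64(64), [-60.1, 72.9, 155.6], np.float64(92.0), np.int64(30), [-60.3, -72.9, 155.1], np.float64(86.0)]
73.85
```

```bash
python3 - <<'E'
from h import *
a0=-.5; h=hp(a0)
print(goto(h+[0,0,.05]),goto(h,feed=.08),sense()["wrist_force"])
command_gripper(0,50); print(sense()["finger_gap"],sense()["wrist_force"],ang())
a=turn(a0,.2,step=.15,feed=.05,lim=75)
a=turn(a,12.4)
command_gripper(.045); q=sense()["position"]; move_l(q+[0,0,.22])
movep(vw(0,0,.33),RI); sleep(.2)
p,X=cloud("wrist"); save(p,"w_open"); plates(X,(.6239,-.0348),(.165,.177)); plates(X,(.6239,-.0348),(.225,.24)); plates(X,(.6239,-.0348),(.122,.145))
print(sense()["time_s"])
E
```

```text
[-0.3  0.1 -0.5] [ 0.7 -0.2  0.3] [-5.12413258  4.22178469 -0.02007871]
0.016553697323958762 [-7.24457597 11.2361828   1.17004447] -0.4200292277461481
a 0.06 act 0.05 f [  4.6   1.1 -22. ]
a 0.20 act 0.17 f [  4.2  -1.9 -20.7]
a 1.59 act 1.59 f [-6.   1.7 -3. ]
a 2.99 act 2.98 f [ -2.4   2.3 -19.3]
a 4.38 act -1.85 f [-9.7 -1.7  2.7]
a 5.78 act -0.39 f [ -5.7   7.1 -12.3]
a 7.17 act 0.84 f [-3.2 -5.8 -8.2]
a 8.57 act 2.22 f [ -8.1   3.8 -11.2]
a 9.96 act -2.53 f [ -5.1  -7.2 -10.6]
a 11.35 act -1.13 f [-10.2   2.6  -1. ]
a 12.40 act -0.07 f [ -1.4   5.2 -25.9]
comp 1261 (array([608.4,   8.8]), array([159.4,   7.2]), 19.8) 0.1708
comp 515 (array([599.3, -95. ]), array([71.9,  6.7]), 19.7) 0.1706
comp 508 (array([681.7, -65.3]), array([72.1,  6.7]), 19.4) 0.1705
comp 1122 (array([624.7, -36. ]), array([64.1, 12. ]), -69.6) 0.2305
comp 4126 (array([625.5, -39. ]), array([130.1,  83.9]), 19.8) 0.1318
comp 1560 (array([577.7, -51.4]), array([70. , 27.1]), -70.1) 0.1399
comp 337 (array([510. , -79.1]), array([37.3, 14.4]), 19.9) 0.1238
comp 98 (array([533.1, -71.7]), array([16.3,  8. ]), -69.4) 0.1252
91.3833
```

View pics/w_open.png

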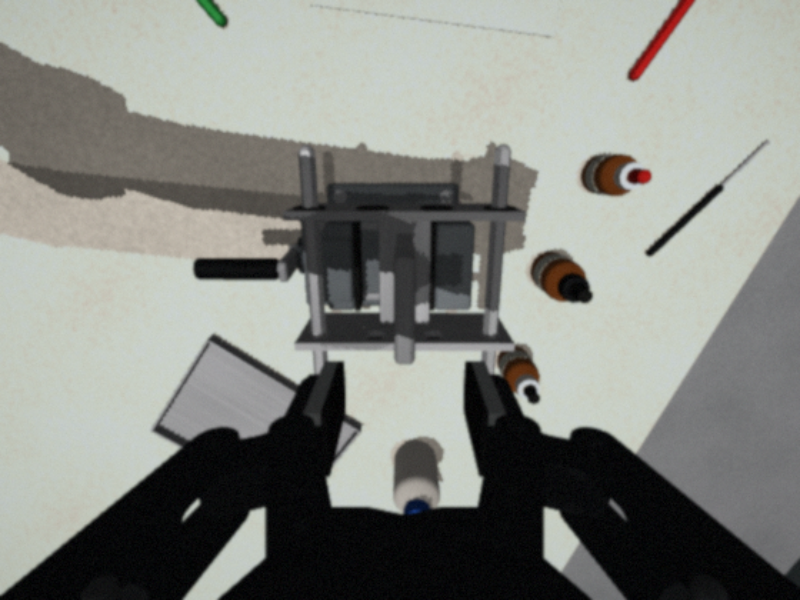

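Vise open (gap visible left of the foot, around (367,260)), and both rods run through both plates at (310,250) and (495,250). Now I carry the rack back.

```bash
python3 - <<'E'
from h import *
command_gripper(.045); G=np.array([.6239,-.0363])
print(goto([*G,.28],RI),goto([*G,.2285],feed=.08),sense()["wrist_force"])
command_gripper(0,80); s=sense(); q=s["position"]; zg=q[2]; print(s["finger_gap"],s["wrist_force"],zg)
move_l(q+[0,0,.004],feed=.03); q2=q+[0,0,.004]; q2[:2]-=.005*RX; move_l(q2,feed=.03)
move_l(q2+[0,0,.07],feed=.08); print(sense()["wrist_force"])
ends("scene")
R=down(-19.6); T=[.5294,-.3176]
move_l([*T,zg+.074],R,feed=.09); sleep(.3); print(sense()["position"],sense()["time_s"],zg)
p,X=cloud("top"); save(p,"t4")
E
```

```text
[0.5 0.2 1.2] [-0.2 -0.  -0.5] [ 0.3203941   0.09065836 -0.13006455]
0.010632558124037926 [-0.09191677 -0.2370361   1.56170798] 0.22882091446125252
[ 0.35483857 -0.00722607 -6.16318228]
scene 66 [np.int64(0), None, None, np.int64(0), None, None]
scene -66 [np.int64(0), None, None, np.int64(0), None, None]
[ 0.52941361 -0.31755288  0.3028282 ] 99.6583 0.22882091446125252
```

View pics/t4.png

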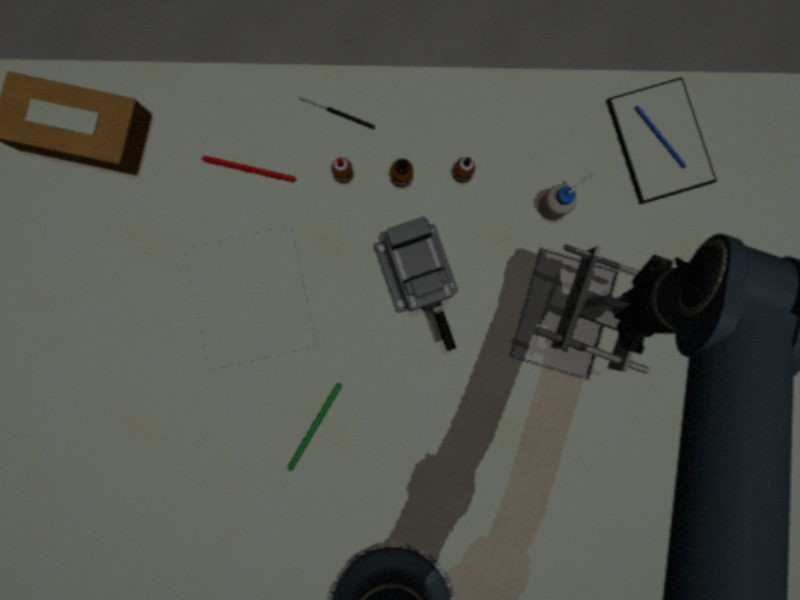

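The rack is over the tray with both rods still in. Lowering it.

```bash
python3 - <<'E'
from h import *
zg=.22882; T=[.5294,-.3176]
move_l([*T,zg-.102+.02],feed=.1); print(move_l([*T,zg-.102-.006],feed=.03,until_force=4)); s=sense(); print(s["position"],s["wrist_force"],zg-.102)
command_gripper(.04); sleep(.2); q=sense()["position"]; move_l(q+[0,0,.14]); sleep(.2)
p,X=cloud("wrist"); save(p,"w_end")
plates(X,(.5294,-.3176),(.06,.075)); plates(X,(.5294,-.3176),(.115,.14))
movep([.40,-.42,.35],down(-19.6)); p,X=cloud("top"); save(p,"t_end"); print(sense()["time_s"])
E
```

```text
True
[ 0.52918339 -0.31755175  0.12680602] [-0.06743219 -0.66393909  5.36511775] 0.12682
comp 1088 (array([ 545.8, -272.2]), array([159.2,   7.1]), -19.6) 0.0687
comp 448 (array([ 473.2, -346.7]), array([72.1,  6.5]), -19.8) 0.0686
comp 448 (array([ 555.7, -376.1]), array([70.8,  7. ]), -19.7) 0.0684
comp 871 (array([ 530.5, -316.8]), array([63.1, 11.4]), 70.3) 0.1286
104.8083
```

View pics/w_end.png

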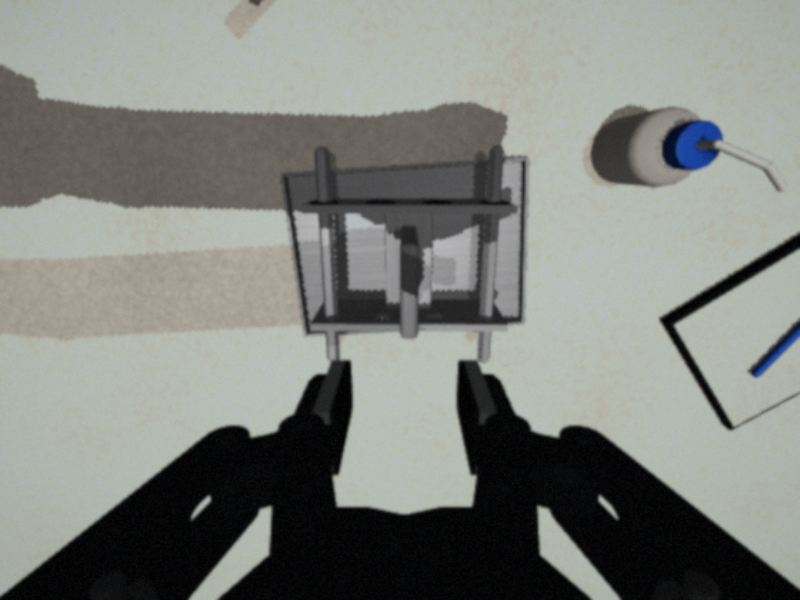

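View pics/t_end.png

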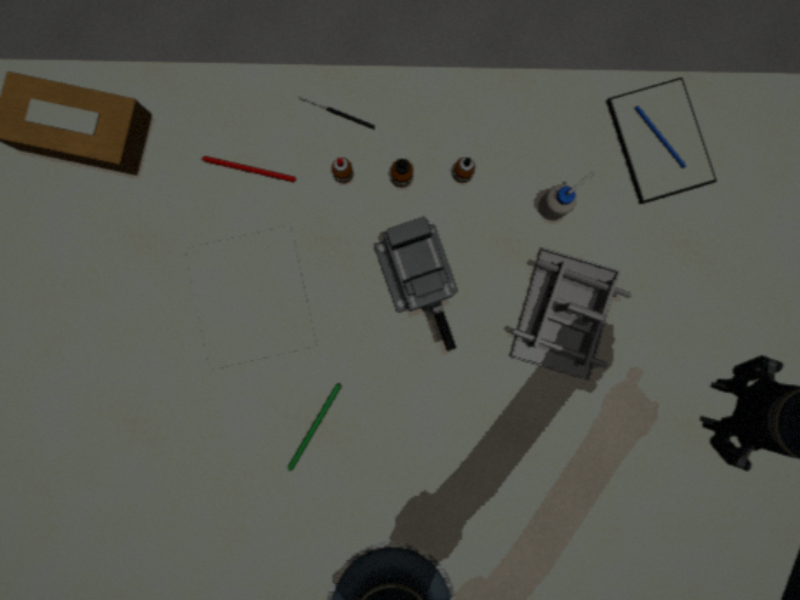

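The rack stands level in its tray at (565,312). Both rods stick out at both ends, and the bottles and look-alike rods haven't moved.

```bash
python3 -c "
from rig import *
print(finish_job())"
```

```text
the job is handed in; nothing more can be done
None
```

The job is handed in: the rack is back in its tray with both rods through facing holes and sticking out about 38 mm at each end, the vise is open, the bottles are untouched, and it took about 105 s; one rod had shifted about 25 mm after insertion, so I slid it back while the rack was still clamped.

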